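# Release the cam and slide the tube carriage home

## Robot

A 6-joint arm with a two-finger parallel gripper is mounted at the origin on the work surface. World frame = base frame: x ahead of the robot, y to its left, z up, the work surface at z = 0. Lengths are in mm, angles in rad, forces in N, time in s.
With the tool pointing down it reaches from about 300 to 775 mm from the base axis. Payload 14.6 kg.
Tool frame: the origin (TCP) lies at the very end of the fingers, on their centre line; the grasp point (between the pads) lies 19 mm behind it; z points along the fingers, y is the line along which they close (so a half turn about z gives the same grasp; the last joint's range is limited). The gripper opens to 94 mm and grips with 3 to 60 N. Pads are 16 mm wide; open, the fingers measure 119 mm over their backs; the gripper's body (75 mm by 177 mm) begins 78 mm behind the grasp point.
Start: joints at [-1.352, 0.3, 1.521, -0, 1.321, -0.067], TCP at [155.052, -527.682, 205.446] pointing down, gripper open.
Joint ranges: [-3.03, 3.03], [-0.79, 2.21], [0.23, 2.52], [-1.04, 4.18], [0, 3.07], [-2.55, 2.55]. Speed limits (rad/s): [2.22, 2.22, 2.57, 3.14, 3.14, 3.14].

## Interface

Orientations are given as [roll, pitch, yaw] about the fixed x, y, z axes, in that order (R = Rz(yaw) Ry(pitch) Rx(roll)).
In Python, from cell import manip, camera, get_calibration gives the robot as it stands. The module is installed in compiled form; this text tells all that it offers.
- The arm moves only by the tool jog_arm, never from a script. Its argument "plan" is one flat list of numbers, 6 for each row, row after row: the shift along the world's x, y, z in m, then the turn, a rotation vector about the world's x, y, z in degrees. A call has 1 to 20 rows; each row is the pose to reach, as a shift and turn from the pose commanded when the call began; what a row does not reach only later rows make up. A row lasts 1/10 s, in which the tool goes at most 50 mm and 8.59 degrees, less where a joint would pass 70% of its speed; a pose out of reach is approached as far as the arm can. A call with a gripper value outside its range is refused whole. "claw" is the finger opening in m, from 0 to 0.094, set as the call begins (left out, the last holds). The fingers move at their own pace and stop on an object; "force" is the grip in N (left out, the last holds). Time passes only in rows, so rows that repeat a pose let the fingers close. It gives the time, the measured TCP pose, the force, the opening and the grip force at its end, in the units of the state.
- manip.read_state(): the state, without advancing time (a new reading comes with each control period).
- camera(name): name is "scene" or "top" or "wrist"; returns (picture, depth): 384x512x3 uint8, red, green, blue; 384x512 float32, mm along the optical axis (not along the pixel's ray), 0 where there is no reading.
- get_calibration(name): a dict with "fx", "fy", "cx", "cy" (pixels), "origin" and "attitude" of the camera in the world. Camera axes: x right, y down, z forward; pixel columns grow to the right and rows downward; lengths in mm; the calibration is good to about 2 mm. A picture is of the moment at which its call begins: read the wrist's pose just before it. get_calibration takes no time and is no camera call; for the wrist camera it gives the pose at the moment of the call.
- manip.sign_off(): hands the job in; it is judged then, once.
The state is a dict: "clock": time; "joints": joint angles; "qd": joint speeds; "effort": joint torques, N m; "eef_pos": TCP position; "eef_rot": TCP orientation; "wrist_force": force on the tool from outside, world axes, zero at the start; "moment": the same for the moment, N m; "finger_gap": finger opening in mm; "finger_force": force on a finger pad.
Only numpy, scipy, OpenCV 4.12 (cv2) and the standard library are available. Lean on these libraries where they do the work, as an engineer would, in place of code of your own. Each camera call takes 0.05 s, during which the arm holds its last target. There are 200 camera calls.

## Task

The carriage of the sample-tube loading dock is held back by an eccentric cam. With the fingertips, first push the cam's lever round until it points straight at the small index stud on the dock, which puts the cam at its low point, leaving the carriage where it is meanwhile; then push the carriage by its upright rear plate fully home against its stops, and move clear. Grip and lift nothing: the tube keeps standing in its well, and the jar, the timer and the tube rack stay where they are.

Things in the scene. Friction and masses are not known exactly. Their poses are not given: they have to be found in the camera images.
- dock: loading dock, fixed: white base plate 300 x 185 mm, 12 mm thick. Origin on the upright cam axis at bench height; +x is 'ahead', the way the carriage travels, +y left, z up. The plate spans x -200 to 100, y -112 to 72 mm. It carries steel guide rails at y = +-36 mm, tops 24 mm high, and a grey reader block 44 x 30 mm, 62 mm high, centred at x -70, y -80 mm
- index_stud (a point): top of the index stud, a steel pin 10 mm across, 30 mm high above the bench, fixed on the dock at x 0, y -103 mm: squarely to the right of the cam axis, just beyond the lever's reach
- cam_disc (a point): centre of the cam's top face, 30 mm above the bench. The cam is a steel disc 72 mm across, 16 mm thick, centred 20 mm off the cam axis and turning with it; at its low point this centre lies straight ahead (dock +x) of the axis
- cam (a joint): cam angle (rad) about the dock's z, counterclockwise seen from above; 0 = low point, lever pointing at the stud (dock -y). Starts at 1.9 to 2.7, lever pointing ahead and left; push it back clockwise, across the front. End stops at -0.6 and 2.9, none at 0. Stiff: 0.45 N m, some 7 N at 65 mm out; stays where left
- lever_end (a point): middle of the top edge of the cam lever's outer end, 90 mm from the cam axis, 64 mm above the bench. The lever is a straight black bar on top of the cam, 14 mm wide, from the axis out to this end, 34 to 64 mm above the bench; from the axis it points along the cam angle minus 90 degrees from the dock's +x
- carriage (a joint): travel (m) of the carriage along the dock's +x: 0 at the start (fully back), 0.040 fully home. Slides stiffly (about 3 N) and stays where left. A raised cam blocks it; with the cam within about 0.4 rad of its low point it goes home
- push_face (a point): point on the carriage's upright rear plate: outer (-x) face, centre line, 65 mm above the bench; 168 mm behind the cam axis at the start. The plate is 60 mm wide, 8 mm thick, its top 88 mm above the bench. Push it along the dock's +x
- nose (a point): middle of the carriage's flat front face, 27 mm above the bench, 58 mm behind the cam axis at the start. The carriage is a grey block 110 mm long, 60 mm wide, top 40 mm above the bench, with three tube wells and a small ear on each side; fully home, the ears meet dark stop blocks on the rails
- tube: loose capped sample tube, 15 mm in diameter (cap 17 mm) and 74 mm long, standing in the middle well of the carriage, top 92 mm above the bench. Origin: centre of its underside. To be left standing there; it rides along
- jar: bystander: lidded jar, 64 mm in diameter, 70 mm high; origin at the centre of its underside
- timer: bystander: flat white bench timer, 60 x 60 x 35 mm; origin at the centre of its underside
- rack: bystander: dark wooden tube rack, 140 x 50 x 45 mm, with tubes reaching 96 mm high; origin at the centre of its underside

How it is judged (in metres and radians):
On the way, in this order (a step that is already met when the one before it is completed fails the run):
1. the cam is at its low point (lever within 0.35 rad of the stud) while the carriage is still back (moved less than 8 mm) (value of joint cam between -0.35 and 0.35 rad and value of joint carriage below 0.008 m), for 0.2 s.
2. the carriage is home (within 3 mm of its stops) (value of joint carriage above 0.037 m), for 0.2 s.
At the end, for the whole second after the job is handed in: the carriage is within 3 mm of its stops (travel above 37 mm of 40), the cam is within 0.35 rad of its low point, and the tube stands at rest in its well, raised less than 7 mm and leaning less than 0.3 rad, and the jar, timer and rack are within 20 mm of where they were (value of joint cam between -0.35 and 0.35 rad and value of joint carriage above 0.037 m and linear speed of tube below 0.02 m/s and z of tube in the frame of dock below 0.025 m and angle between tube's own z axis and vertical below 0.3 rad and distance of each of jar, timer, rack from where it was at the start of the episode below 0.02 m); the robot touches nothing.
It fails at once if the tube is lifted in its well (by 12 mm) or tipped (z of tube in the frame of dock above 0.03 m or angle between tube's own z axis and vertical above 0.45 rad).
It fails at once if the jar, the timer or the tube rack is moved by more than 20 mm (distance of any of jar, timer, rack from where it was at the start of the episode above 0.02 m).
It also fails if it takes over 54 s, if anything falls off the work surface, if the arm or the gripper's body presses on something with over 40 N, if the wrist force passes 120 N, or if a joint passes its speed limit or range.

## Working session

There is one attempt and no reset: what is moved stays moved. The work goes in short steps, Python scripts to look and compute and a tool call to move; the robot and the scene stay as the last step left them, time stands still between calls to the robot, and variables do not carry over. Pictures are saved under pics/ and viewed, at most 10 in all, crops included, and the job is handed in when it is done.

Besides the shell and the picture viewer there is one more tool, called in YAML: its name, and indented under it one key for each argument. jog_arm: Moves the arm, as the interface text tells. Its arguments: {"type":"object","properties":{"plan":{"type":"array"},"claw":{"type":"number"},"force":{"type":"number"}},"required":["plan"]}

```bash
mkdir -p pics; cat > h.py <<'E'
import numpy as np,cv2
from cell import manip,camera,get_calibration
from scipy.spatial.transform import Rotation as R
def snap(n,f):
    c=get_calibration(n);p,d=camera(n);cv2.imwrite('pics/'+f+'.png',p[:,:,::-1]);np.savez(f+'.npz',d=d,**{k:np.array(v) for k,v in c.items()});return p,d,c
def px(f,u,v,d=None,z=None):
    c=np.load(f+'.npz');A=c['attitude']
    A=A if A.shape==(3,3) else R.from_euler('xyz',A).as_matrix()
    r=A@np.array([(u-c['cx'])/c['fx'],(v-c['cy'])/c['fy'],1])
    if z is not None: return c['origin']+r*(z-c['origin'][2])/r[2]
    dd=c['d'][int(v)-1:int(v)+2,int(u)-1:int(u)+2];return c['origin']+r*np.median(dd)
E
python3 - <<'E'
from h import *
print(manip.read_state())
for n in('top','scene'):
    p,d,c=snap(n,n+'1');print(c)
E
```

```text
{'clock': 0.0, 'joints': array([-1.35159638e+00,  3.00495271e-01,  1.52159592e+00, -2.13851991e-06,
        1.32070063e+00, -6.65973747e-02]), 'qd': array([ 0.00058977, -0.00105295,  0.00104417, -0.00045926, -0.00044712,
       -0.00092855]), 'effort': array([-2.75664141e-03, -5.31807876e+01, -3.52732587e+01,  7.06564612e-02,
        2.43387348e-02, -8.21946969e-05]), 'eef_pos': array([ 154.99657296, -527.42688519,  204.86679801]), 'eef_rot': array([-3.14039601e+00, -7.77356544e-05,  2.85797805e-01]), 'wrist_force': array([0.14745692, 0.50048033, 0.68079602]), 'moment': array([-0.00118921,  0.02549853, -0.0151804 ]), 'finger_force': 0.0, 'finger_gap': 93.76739557234099}
{'fx': 489.7492360821855, 'fy': 489.7492360821855, 'cx': 257.1631870810767, 'cy': 192.1222460577151, 'origin': array([ 452.45463361,   89.23041308, 1009.15155124]), 'attitude': array([-2.93686088e+00,  1.43997916e-03, -1.60528187e+00])}
{'fx': 480.7209289165624, 'fy': 480.7209289165624, 'cx': 260.4331720675023, 'cy': 197.42535462640365, 'origin': array([1127.76947156,  456.0887989 ,  806.75345976]), 'attitude': array([-2.44917376,  0.00291406,  2.20335019])}
```

```bash
python3 -c "
import cv2
p=cv2.imread('pics/top1.png');cv2.imwrite('pics/top1b.png',cv2.resize(p,(800,600),interpolation=2))"
```

```text
(no output)
```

View pics/top1b.png

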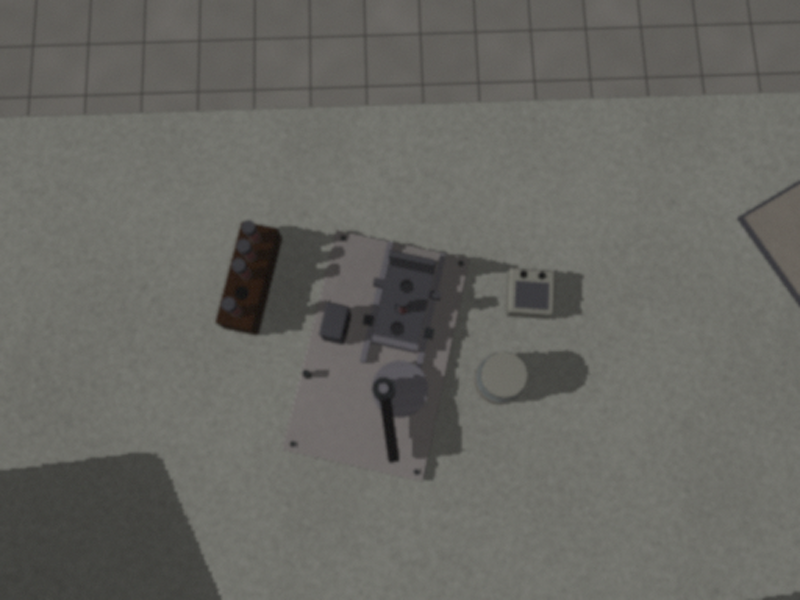

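View pics/scene1.png

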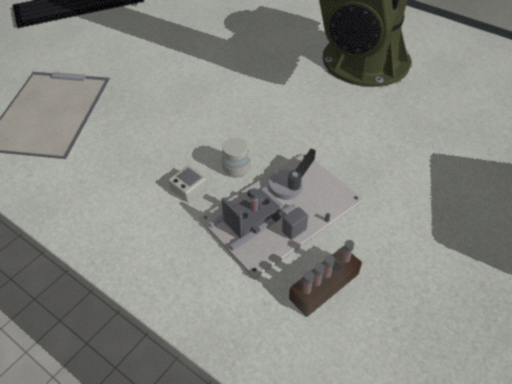

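The top view (800x600) shows the dock's ahead direction pointing down the image, toward the robot. The cam pivot is at about (383,387), the lever end at (393,460), the stud at (307,374) and the rear plate near (415,250). The jar is at (502,377), the timer at (531,292) and the rack at (248,277).

```bash
cat >> h.py <<'E'
def fit(f,obs):
    # obs: list of (u,v,z,dockx,docky)
    W=np.array([px(f,u,v,z=z)[:2] for u,v,z,_,_ in obs]);D=np.array([o[3:] for o in obs],float)
    w=W-W.mean(0);d=D-D.mean(0);a=np.arctan2((d[:,0]*w[:,1]-d[:,1]*w[:,0]).sum(),(d*w).sum())
    M=np.array([[np.cos(a),-np.sin(a)],[np.sin(a),np.cos(a)]]);o=W.mean(0)-M@D.mean(0)
    print('res',np.round(W-(D@M.T+o),1).tolist());return o,a,M
E
python3 - <<'E'
from h import *
s=.64
o,a,M=fit('top1',[(307*s,373*s,30,0,-103),(288*s,448*s,12,100,-112),(425*s,480*s,12,100,72),(383*s,386*s,64,0,0)])
print(o,a)
e=px('top1',393*s,459*s,z=64)[:2];l=M.T@(e-o);print('lever dock',l,'cam',np.arctan2(l[1],l[0])+np.pi/2)
print('lever end w',e,'stud',M@[0,-103]+o,'face',M@[-168,0]+o,'plate back',M@[-200,0]+o)
for n,u,v,z in[('jar',502,375,70),('timer',531,293,35),('rack',248,277,45)]:print(n,px('top1',u*s,v*s,z=z),M.T@(px('top1',u*s,v*s,z=z)[:2]-o))
p=cv2.imread('pics/top1.png')[130:320,120:380];cv2.imwrite('pics/top1c.png',cv2.convertScaleAbs(cv2.resize(p,(800,585),interpolation=2),alpha=1.6))
E
```

```text
res [[-0.4, 0.4], [1.4, -4.3], [-1.4, 1.0], [0.5, 2.9]]
[541.01100949 107.80147084] 2.905398890281327
lever dock [84.06264316 26.97705007] cam 1.8813299956223135
lever end w [452.96957624 101.24439551] stud [565.11339793 207.94174681] face [704.34660524  68.48883727] plate back [735.45814729  61.00071659]
jar [549.3215518  -35.88423767  70.        ] [-41.70280351 137.75167558]
timer [658.36512833 -84.81541371  35.        ] [-159.16893999  159.80770309]
rack [690.17355361 281.78544669  45.        ] [-104.30824238 -204.0580285 ]
```

View pics/top1c.png

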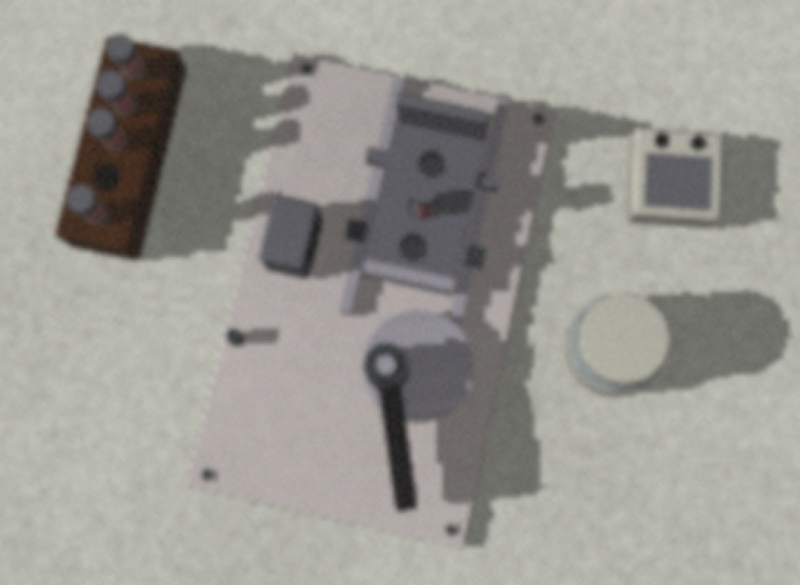

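The enlarged crop gives sharper features: stud (235,336), pivot (386,364), lever end (406,507), plate corners (195,487), (465,547), (548,112) and (315,60). I'll refit with these and compute the push path.

```bash
cat > fit1.py <<'E'
from h import *
q=lambda u,v:(120+u*.325-.3,130+v*.3248-.3)
o,a,M=fit('top1',[(*q(235,336),30,0,-103),(*q(195,487),12,100,-112),(*q(465,547),12,100,72),(*q(548,112),12,-200,72),(*q(315,60),12,-200,-112),(*q(386,363),64,0,0)])
E
python3 - <<'E'
from fit1 import *
print(o,a)
e=px('top1',*q(406,507),z=64)[:2];l=M.T@(e-o);c0=np.arctan2(l[1],l[0])+np.pi/2;print(l,c0)
def P(c,gap=0,r=72):
    f=c-np.pi/2;u=np.array([np.cos(f),np.sin(f)]);n=np.array([-u[1],u[0]])
    return M@(r*u+(7+8*abs(n[0])+12.5*abs(n[1])+gap)*n)+o
print('start',P(c0,18))
for c in [c0,1.7,1.5,1.3,1.1,.9,.7,.5,.3,.15,0,-.05]:print(round(c,2),np.round(P(c)))
print('turn deg',np.degrees(a-np.pi-.286))
for x in(-220,-190,-176,-136,-132):print(x,np.round(M@[x,0]+o))
print(manip.read_state()['clock'])
E
```

```text
res [[0.3, 1.6], [-0.6, -3.7], [2.7, 0.4], [-0.2, 9.2], [-4.9, -10.3], [2.7, 2.7]]
[537.70944439 107.99806475] 2.881836313398995
[81.21329666 28.78762839] 1.9114472306663146
start [469.13307399  62.85450717]
1.91 [468.  81.]
1.7 [464.  97.]
1.5 [463. 112.]
1.3 [465. 126.]
1.1 [470. 140.]
0.9 [477. 153.]
0.7 [488. 164.]
0.5 [501. 173.]
0.3 [516. 179.]
0.15 [529. 181.]
0 [542. 181.]
-0.05 [545. 181.]
turn deg -31.269534935438717
-220 [750.  51.]
-190 [721.  59.]
-176 [708.  63.]
-136 [669.  73.]
-132 [665.  74.]
0.1
```

jog_arm:
  plan: [0.314,0.582,0,0,0,-31,0.314,0.582,0,0,0,-31,0.314,0.582,0,0,0,-31,0.314,0.582,0,0,0,-31,0.314,0.582,0,0,0,-31,0.314,0.582,0,0,0,-31,0.314,0.582,0,0,0,-31,0.314,0.582,0,0,0,-31,0.314,0.582,0,0,0,-31,0.314,0.582,0,0,0,-31,0.314,0.582,0,0,0,-31,0.314,0.582,0,0,0,-31,0.314,0.582,0,0,0,-31,0.314,0.582,0,0,0,-31,0.314,0.582,0,0,0,-31,0.314,0.582,0,0,0,-31,0.314,0.582,0,0,0,-31,0.314,0.582,0,0,0,-31,0.314,0.582,0,0,0,-31,0.314,0.582,0,0,0,-31]
  claw: 0

```text
clock: 2.1
eef_pos: [469.0, 53.8, 205.6]
eef_rot: [-3.141, -0.0, -0.256]
wrist_force: [0.4, -1.3, 0.2]
finger_gap: 0.5
finger_force: 0.0
```

jog_arm:
  plan: [0,0,-0.05,0,0,0,0,0,-0.1,0,0,0,0,0,-0.14,0,0,0,0,0,-0.162,0,0,0,0,0,-0.162,0,0,0,0,0,-0.162,0,0,0]

```text
clock: 2.7
eef_pos: [469.4, 54.3, 44.2]
eef_rot: [-3.141, -0.0, -0.255]
wrist_force: [0.0, -0.0, 0.2]
finger_gap: 0.5
finger_force: 0.0
```

```bash
python3 - <<'E'
from h import *
print(manip.read_state()['eef_pos'],manip.read_state()['wrist_force'])
p,d,c=snap('scene','s2')
cv2.imwrite('pics/s2c.png',cv2.convertScaleAbs(cv2.resize(p[100:300,150:416,::-1],(798,600),interpolation=2),alpha=1.5))
E
```

```text
[469.42711929  54.25162223  44.2045686 ] [ 0.04621323 -0.02780351  0.23290123]
```

View pics/s2c.png

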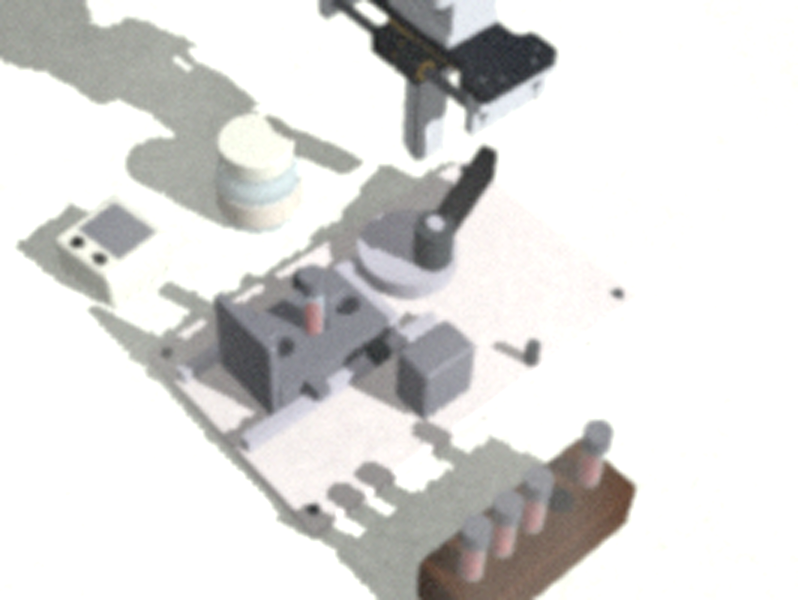

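The fingertip (420,150) sits on the dock-left side of the lever (end at 487,155), clear of it. I'll sweep the lever clockwise.

jog_arm:
  plan: [-0.001,0.01,0,0,0,0,-0.001,0.018,0,0,0,0,-0.001,0.027,0,0,0,0,-0.003,0.035,0,0,0,0,-0.005,0.043,0,0,0,0,-0.006,0.051,0,0,0,0,-0.006,0.058,0,0,0,0,-0.005,0.065,0,0,0,0,-0.004,0.072,0,0,0,0,-0.001,0.079,0,0,0,0,0.001,0.086,0,0,0,0,0.004,0.093,0,0,0,0,0.008,0.099,0,0,0,0,0.013,0.105,0,0,0,0,0.019,0.11,0,0,0,0,0.019,0.11,0,0,0,0]

```text
clock: 4.35
eef_pos: [487.8, 164.9, 43.2]
eef_rot: [3.141, 0.001, -0.255]
wrist_force: [-0.9, -1.6, -0.6]
finger_gap: 0.6
finger_force: 0.7
```

```bash
python3 - <<'E'
from h import *
p,d,c=snap('scene','s3')
cv2.imwrite('pics/s3c.png',cv2.convertScaleAbs(cv2.resize(p[100:300,150:416,::-1],(798,600),interpolation=2),alpha=1.5))
E
```

```text
(no output)
```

View pics/s3c.png

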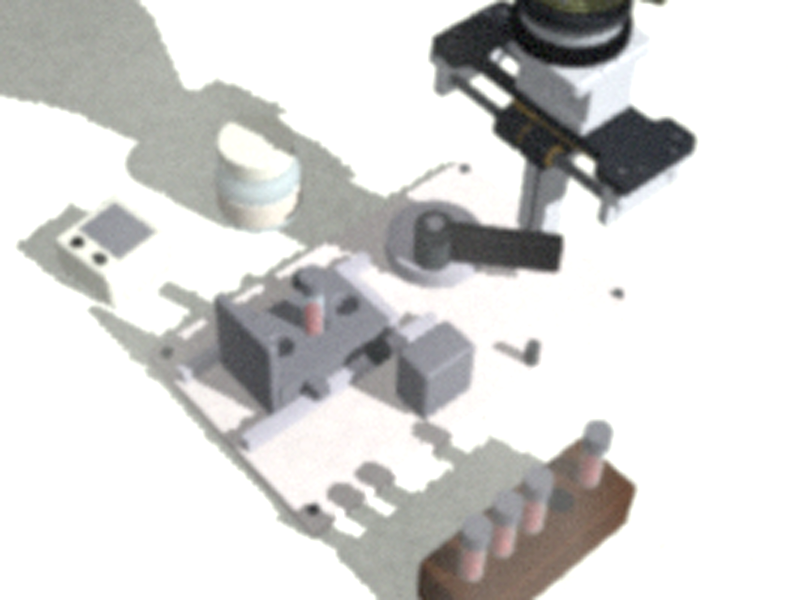

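The lever is turning as planned; its end is now at (558,250) and the stud at (532,350), with the carriage still back. I'll finish the sweep.

jog_arm:
  plan: [0.006,0.005,0,0,0,0,0.013,0.009,0,0,0,0,0.02,0.012,0,0,0,0,0.028,0.015,0,0,0,0,0.034,0.016,0,0,0,0,0.041,0.017,0,0,0,0,0.048,0.017,0,0,0,0,0.054,0.017,0,0,0,0,0.054,0.017,0,0,0,0,0.054,0.017,0,0,0,0]

```text
clock: 5.4
eef_pos: [541.7, 181.7, 43.3]
eef_rot: [-3.142, 0.0, -0.255]
wrist_force: [-2.3, 0.1, -1.0]
finger_gap: 0.3
finger_force: 1.0
```

```bash
python3 - <<'E'
from h import *
p,d,c=snap('scene','s4')
cv2.imwrite('pics/s4c.png',cv2.convertScaleAbs(cv2.resize(p[100:300,150:416,::-1],(798,600),interpolation=2),alpha=1.5))
E
```

```text
(no output)
```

View pics/s4c.png

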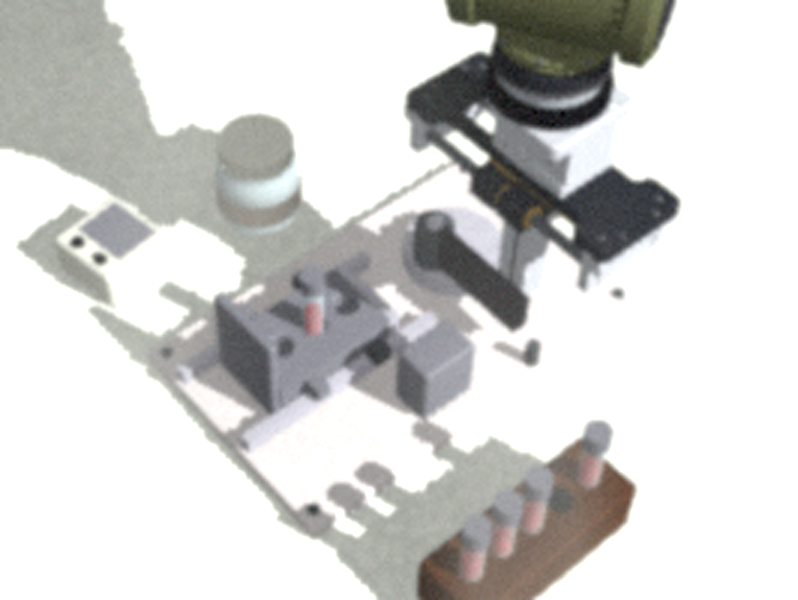

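The lever now appears to point at the stud: end about (519,302), pivot top (434,220), stud top (532,343). The carriage is unmoved. I'll back off and raise the arm, then check the angle numerically from above.

jog_arm:
  plan: [-0.02,0.005,0,0,0,0,-0.03,0.008,0,0,0,0,-0.03,0.008,0.05,0,0,0,-0.03,0.008,0.1,0,0,0,-0.03,0.008,0.15,0,0,0,-0.08,0.008,0.17,0,0,0,-0.13,0.008,0.17,0,0,0,-0.16,0.008,0.17,0,0,0,-0.16,0.008,0.17,0,0,0,-0.16,0.008,0.17,0,0,0]

```text
clock: 6.45
eef_pos: [382.2, 189.7, 214.3]
eef_rot: [-3.14, -0.002, -0.254]
wrist_force: [0.4, -0.6, 0.5]
finger_gap: 0.7
finger_force: 0.0
```

```bash
python3 - <<'E'
from fit1 import *
g=lambda u,v:(150+u/3,100+v/3)
a0=px('s4',*g(434,220),z=64)[:2];e=px('s4',*g(519,302),z=64)[:2];s=px('s4',*g(532,343),z=30)[:2]
print(a0,e,s);A=lambda v:np.arctan2(v[1],v[0]);print('lever-stud',A(e-a0)-A(s-a0))
# plate top corners of rear face z=88
print(px('s4',*g(219,297),z=88),px('s4',*g(272,352),z=88))
p,d,c=snap('top','t5')
cv2.imwrite('pics/t5c.png',cv2.convertScaleAbs(cv2.resize(p[130:320,120:380,::-1],(800,585),interpolation=2),alpha=1.6))
E
```

```text
res [[0.3, 1.6], [-0.6, -3.7], [2.7, 0.4], [-0.2, 9.2], [-4.9, -10.3], [2.7, 2.7]]
[537.09593075 109.29743886] [565.40780028 195.9590247 ] [565.25645205 210.05229334]
lever-stud -0.04322306202084514
[694.1467528  45.6908739  88.       ] [709.26439967 100.67944828  88.        ]
```

View pics/t5c.png

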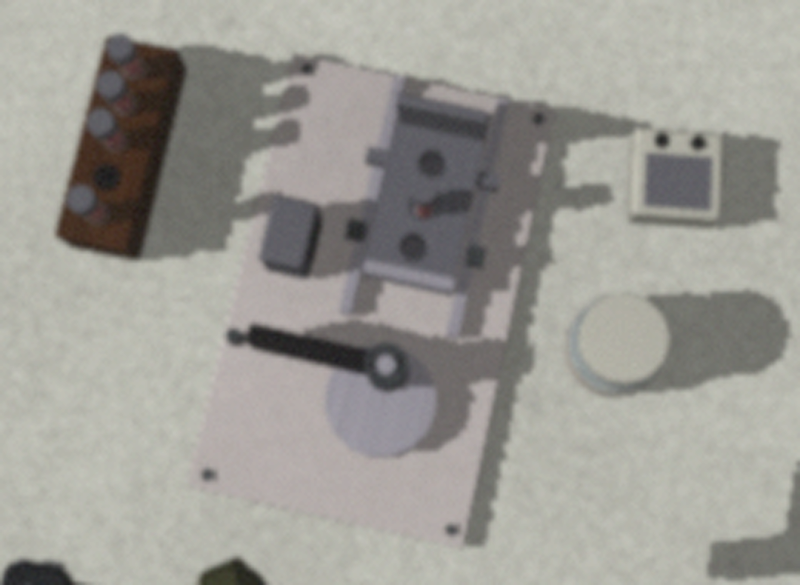

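The top view confirms the lever end (250,335) points at the stud (235,336), with the cam centre straight ahead and the carriage still back. Next I'll go over and behind the rear plate.

jog_arm:
  plan: [0.361,-0.131,0,0,0,0,0.361,-0.131,0,0,0,0,0.361,-0.131,0,0,0,0,0.361,-0.131,0,0,0,0,0.361,-0.131,0,0,0,0,0.361,-0.131,0,0,0,0,0.361,-0.131,0,0,0,0,0.361,-0.131,0,0,0,0,0.361,-0.131,0,0,0,0,0.361,-0.131,0,0,0,0,0.361,-0.131,0,0,0,0,0.361,-0.131,0,0,0,0]

```text
clock: 7.7
eef_pos: [742.6, 58.8, 214.4]
eef_rot: [-3.141, -0.001, -0.255]
wrist_force: [0.8, -0.2, -0.8]
finger_gap: 0.4
finger_force: 0.0
```

jog_arm:
  plan: [0,0,-0.05,0,0,0,0,0,-0.1,0,0,0,0,0,-0.14,0,0,0,0,0,-0.152,0,0,0,0,0,-0.152,0,0,0,-0.01,0.003,-0.152,0,0,0,-0.019,0.005,-0.152,0,0,0,-0.025,0.007,-0.152,0,0,0,-0.03,0.008,-0.152,0,0,0,-0.035,0.009,-0.152,0,0,0,-0.04,0.011,-0.152,0,0,0,-0.045,0.012,-0.152,0,0,0,-0.05,0.013,-0.152,0,0,0,-0.054,0.014,-0.152,0,0,0,-0.054,0.014,-0.152,0,0,0]

```text
clock: 9.2
eef_pos: [688.3, 72.5, 61.3]
eef_rot: [3.141, 0.001, -0.255]
wrist_force: [-0.6, -0.6, -0.1]
finger_gap: 0.7
finger_force: 0.0
```

jog_arm:
  plan: [-0.004,0.001,0,0,0,0,-0.008,0.002,0,0,0,0,-0.011,0.003,0,0,0,0,-0.014,0.004,0,0,0,0,-0.016,0.004,0,0,0,0,-0.018,0.005,0,0,0,0]

```text
clock: 9.8
eef_pos: [672.8, 76.5, 61.5]
eef_rot: [-3.141, -0.006, -0.256]
wrist_force: [28.3, -9.2, -13.6]
finger_gap: 0.7
finger_force: 15.2
```

```bash
python3 - <<'E'
from h import *
print(manip.read_state()['eef_pos'],manip.read_state()['wrist_force'])
p,d,c=snap('scene','s6')
cv2.imwrite('pics/s6c.png',cv2.convertScaleAbs(cv2.resize(p[100:300,150:416,::-1],(798,600),interpolation=2),alpha=1.5))
E
```

```text
[672.79584286  76.53864594  61.54115331] [ 28.33582286  -9.23998973 -13.62537683]
```

View pics/s6c.png

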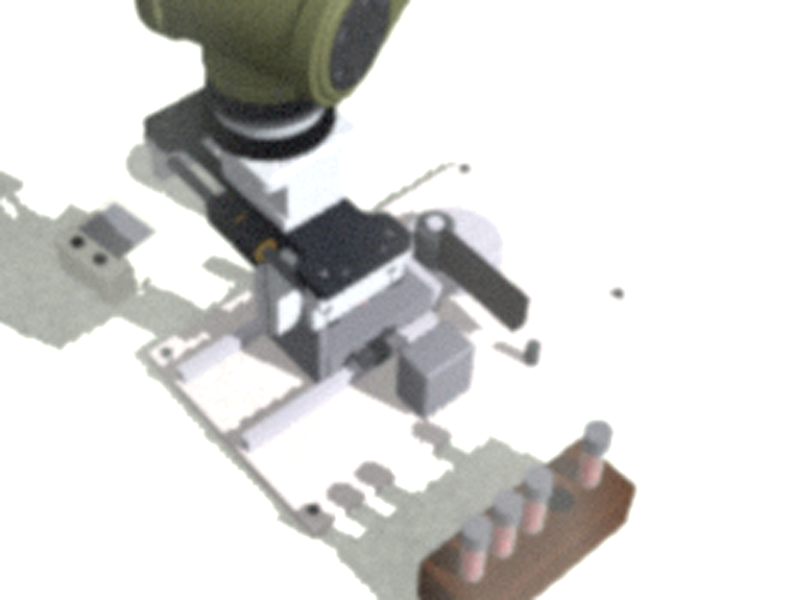

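The wrist force is 30 N, and the ear has met the dark stop block at (370,355). The carriage is home, the lever still faces the stud, and I can back away.

jog_arm:
  plan: [0.01,-0.003,0,0,0,0,0.025,-0.007,0,0,0,0,0.045,-0.012,0,0,0,0,0.06,-0.016,0,0,0,0,0.06,-0.016,0,0,0,0,0.06,-0.016,0.05,0,0,0,0.06,-0.016,0.1,0,0,0,0.06,-0.016,0.15,0,0,0,0.01,-0.066,0.15,0,0,0,-0.03,-0.11,0.15,0,0,0,-0.07,-0.15,0.15,0,0,0,-0.11,-0.19,0.15,0,0,0,-0.14,-0.23,0.15,0,0,0,-0.17,-0.26,0.15,0,0,0,-0.17,-0.26,0.15,0,0,0,-0.17,-0.26,0.15,0,0,0,-0.17,-0.26,0.15,0,0,0]

```text
clock: 11.55
eef_pos: [500.4, -182.4, 211.6]
eef_rot: [-3.141, -0.0, -0.256]
wrist_force: [-0.0, 0.5, -0.2]
finger_gap: 0.2
finger_force: 0.0
```

```bash
python3 - <<'E'
from h import *
p,d,c=snap('top','t7')
cv2.imwrite('pics/t7c.png',cv2.convertScaleAbs(cv2.resize(p[130:320,120:380,::-1],(800,585),interpolation=2),alpha=1.6))
E
```

```text
(no output)
```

View pics/t7c.png

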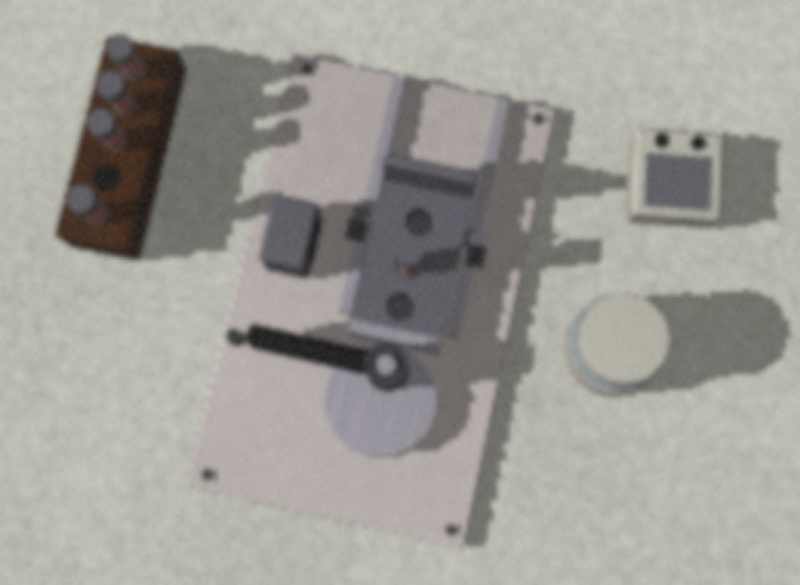

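The ears are against the stop blocks (357,225 and 476,256). The wells have shifted about 59 px, roughly 40 mm. The lever points at the stud, the tube is standing, and the jar, timer and rack are unmoved.

```bash
python3 -c "
from cell import manip
print(manip.sign_off())"
```

```text
the job is handed in; nothing more can be done
None
```

I handed in the job at about 11.6 s of the 54 s allowed; no verdict came back. In the last pictures the cam lever points at the stud, the carriage is home against its stops, the tube is standing, the jar, timer and rack are unmoved, and the arm is clear.

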